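# Rub down the toe strip of a shoe sole

### The arm

A 6-joint arm with a two-finger parallel gripper is mounted at the origin on the work surface. World frame = base frame: x ahead of the robot, y to its left, z up, the work surface at z = 0. Lengths are in m, angles in rad, forces in N, time in s.
With the tool pointing down it reaches from about 0.325 to 0.9 m from the base axis. Payload 3.5 kg.
Tool frame: the origin (TCP) lies midway between the tips of the shut fingers; the grasp point (between the pads) lies 19 mm behind it (env.pinch_z is the distance from the TCP to the grasp point, in m); z points along the fingers, y is the direction in which the jaws open and shut (so a half turn about z gives the same grasp; the last joint's range is limited). The gripper opens to 85 mm and grips with 20 to 120 N. Pads are 22 mm wide; open, the fingers measure 114 mm over their backs; the gripper's body (76 mm by 85 mm) begins 54 mm behind the grasp point. The pads swing forward as they close: fully open they stand 13 mm farther back than shut.
Start: joints at [1.104, 0.276, -0.026, 1.268, 0, 1.467], TCP at [0.222, 0.584, 0.209] pointing down, gripper open.
Joint ranges: [-3.12, 3.12], [-0.85, 1.88], [-1.08, 1.24], [-1.95, 2.15], [-1.57, 1.53], [-3.14, 3.14]. Speed limits (rad/s): [2.57, 2.57, 3.14, 3.14, 3.14, 3.14].

### API

Orientations are given as a rotation vector (axis times angle).
In Python, from station import env, grab_frame, get_calibration, hand_in, silhouettes, tip_of gives the robot as it stands. The module is installed in compiled form; this text tells all that it offers.
- The arm moves only by the tool carry_out, never from a script. Its argument "commands" is a list of rows, each an object with "dr": the turn, a rotation vector about the tool's x, y, z in degrees, a list of three; "travel": the shift along the tool's x, y, z in m, a list of three; "fingers": the finger opening in m, from 0 to 0.0854. In form: [{"dr": [wx, wy, wz], "travel": [x, y, z], "fingers": fingers}, ...]. A call has 1 to 12 rows; each row is the pose to reach, as a shift and turn from the pose commanded when the call began, along the tool's axes at that moment; what a row does not reach only later rows make up. A row lasts 1/10 s, in which the tool goes at most 50 mm and 8.59 degrees, less where a joint would pass 70% of its speed; a pose out of reach is approached as far as the arm can. A call with a gripper value outside its range is refused whole. The fingers move at their own pace and stop on an object; "newtons" is the grip in N (left out, the last holds). Time passes only in rows, so rows that repeat a pose let the fingers close. It gives the time, the measured TCP pose, the force and the opening at its end, in the units of the state.
- env.get_state(): the state, without advancing time (a new reading comes with each control period).
- grab_frame(name): name is "scene" or "top" or "wrist"; returns (picture, depth): 384x512x3 uint8, red, green, blue; 384x512 float32, m along the optical axis (not along the pixel's ray), 0 where there is no reading.
- get_calibration(name): a dict with "fx", "fy", "cx", "cy" (pixels), "pose" (4x4, takes a point from camera to world coordinates). Camera axes: x right, y down, z forward; pixel columns grow to the right and rows downward; lengths in m; the calibration is good to about 2 mm. A picture is of the moment at which its call begins: read the wrist's pose just before it. get_calibration takes no time and is no camera call; for the wrist camera it gives the pose at the moment of the call.
- hand_in(): hands the job in, once; it reports no verdict.
Trained networks look in the newest picture that a camera, given by its name, has taken for a name from the list of things; names that differ only in an ending like _2 or _b are one class to them, and where a whole thing is asked for, a point or a joint stands for the part that bears it (a point fixed in the world has none). Each returns a list of dicts, best first, with "conf" (0 to 1); they miss things now and then, are a little off and sometimes report something else, mostly with a low value. They report only what shows in the picture. A call takes as long as a camera call.
- silhouettes(camera, label): "pixels" (384x512 bool, what is visible of it) and "uv" ([column, row] in pixels, amid what is visible of it).
- tip_of(camera, label): "uv" ([column, row] in pixels: a listed point, or the origin of a listed thing).
The state is a dict: "time": time; "joints": joint angles; "dq": joint speeds; "tau": joint torques, N m; "tcp_pos": TCP position; "eef_rot": TCP orientation; "ft_force": force on the tool from outside, world axes, zero at the start; "moment": the same for the moment, N m; "opening": opening from 0.0 (shut) to 1.0 (fully open).
Only numpy, scipy, OpenCV 4.12 (cv2) and the standard library are available. Lean on these libraries where they do the work, as an engineer would, in place of code of your own. Each camera call takes 0.05 s, during which the arm holds its last target.

### The job

Rub down the newly fitted edge strip round the toe of the shoe sole: touch the red piece with the fingertips and trace the strip lightly, piece after piece round the toe, to the yellow piece. Press gently, so that the spring plate under the sole never bottoms out, leave the sole lying between its pins and everything else on the bench where it is. Finish while still holding the yellow piece lightly pressed down.

Things in the scene. Friction and masses are not known exactly. Their poses are not given: they have to be found in the camera images.
- stand: Fixed dark-green base, 300 x 124 mm, 24 mm high; six steel columns carry a captive aluminium spring plate (top 54 mm above the bench when up). Origin on the bench straight below the sole's origin; x to the toe end; reaches from x = -225 to +75 mm and y = -62 to +62 mm. Place and heading vary.
- plate (a joint): Downward travel of the spring plate (m): 0 = up, stop at 0.012 (bottomed out). Moves straight down only, wherever pressed, and springs back: yields from 1 to 2 N, then 0.6 N per mm; about 4.5 N holds it 5 mm down, 8 to 9.5 N bottoms it out. The sole goes down with it.
- sole: Loose black rubber shoe sole, bottom up, 267 x 92 mm, 14 mm thick, 0.2 kg, flat on the spring plate between seven low pins. Origin on its underside below the forefoot; x to the toe (tip x = 59, heel end x = -208 mm). Edge strip: a U round the toe (70 mm across: keep fingers closed) on its upper face, seven flush pieces end to end; its top is 20 mm above the sole's underside, 74 mm above the bench.
- strip1: Piece 1 of 7 of the edge strip (red, the start piece): 34.1 mm long, 10 mm wide, 6 mm high. Origin at the centre of its underside (its top is 6 mm higher); x along the strip in the direction of tracing, towards piece 2.
- strip2: Piece 2 of 7 of the edge strip (blue): 36.9 mm long, 10 mm wide, 6 mm high. Origin at the centre of its underside (its top is 6 mm higher); x along the strip in the direction of tracing, towards piece 3.
- strip3: Piece 3 of 7 of the edge strip (white): 27.4 mm long, 10 mm wide, 6 mm high. Origin at the centre of its underside (its top is 6 mm higher); x along the strip in the direction of tracing, towards piece 4.
- strip4: Piece 4 of 7 of the edge strip (blue): 22.8 mm long, 10 mm wide, 6 mm high. Origin at the centre of its underside (its top is 6 mm higher); x along the strip in the direction of tracing, towards piece 5.
- strip5: Piece 5 of 7 of the edge strip (white): 27.4 mm long, 10 mm wide, 6 mm high. Origin at the centre of its underside (its top is 6 mm higher); x along the strip in the direction of tracing, towards piece 6.
- strip6: Piece 6 of 7 of the edge strip (blue): 36.9 mm long, 10 mm wide, 6 mm high. Origin at the centre of its underside (its top is 6 mm higher); x along the strip in the direction of tracing, towards piece 7.
- strip7: Piece 7 of 7 of the edge strip (yellow, the last piece): 34.1 mm long, 10 mm wide, 6 mm high. Origin at the centre of its underside (its top is 6 mm higher); x along the strip in the direction of tracing, towards piece 7's free end.
- tin: Bystander, loose: round polish tin, 71 mm wide, 24 mm high, steel with blue lid. Leave alone.
- heel_block: Bystander, loose: black rubber heel block, 70 x 60 x 22 mm. Leave alone.
- hammer: Bystander, loose: hammer lying on the bench, 240 mm long. Leave alone.
- brush: Bystander, loose: small brush lying on the bench. Leave alone.
- driver: Bystander, loose: screwdriver lying on the bench, 190 mm long. Leave alone.
- cream: Bystander, loose: amber glass jar with black cap, 56 mm wide, 70 mm high. Leave alone.
- tacks: Bystander, loose: white ceramic bowl, 72 mm wide, 50 mm high. Leave alone.

How it is judged:
By the outcome, as a careful person would: the job done as asked, in the order asked, and still so for the second after the job is handed in, while the arm keeps its last pose, push and grip.
It also fails if it takes over 38 s, if anything falls off the work surface, if the arm or the gripper's body presses on something with over 40 N, if the wrist force passes 120 N, or if a joint passes its speed limit or range.

## Working session

There is one attempt and no reset: what is moved stays moved. The work goes in short steps, Python scripts to look and compute and a tool call to move; the robot and the scene stay as the last step left them, time stands still between calls to the robot, and variables do not carry over. Pictures are saved under pics/ and viewed, and the job is handed in when it is done.

Besides the shell and the picture viewer there is one more tool, called after "Request:" in YAML: its name, and indented under it one key for each argument. carry_out: Moves the arm, as the interface text tells. Its arguments: {"type":"object","properties":{"commands":{"type":"array","items":{"type":"object","properties":{"dr":{"type":"array","items":{"type":"number"}},"travel":{"type":"array","items":{"type":"number"}},"fingers":{"type":"number"}}}},"newtons":{"type":"number"}},"required":["commands"]}

```bash
mkdir -p pics; python3 - <<'E'
from station import *
import cv2,numpy as np
s=env.get_state();print({k:np.round(v,3) for k,v in s.items()})
for n in ["top","scene"]:
    p,d=grab_frame(n);cv2.imwrite(f"pics/{n}0.png",p[:,:,::-1]);np.save(f"{n}_d.npy",d)
    c=get_calibration(n);print(n,c)
    for l in ["strip1","strip7","strip4","sole","strip2","strip6"]:
        if n=="top":
            print(l,[(np.round(t["uv"],1),round(t["conf"],2)) for t in tip_of(n,l)][:3])
E
```

```text
{'time': np.float64(0.0), 'joints': array([ 1.104,  0.277, -0.028,  1.268, -0.   ,  1.467]), 'dq': array([ 0.001, -0.002, -0.002,  0.001, -0.001, -0.   ]), 'tau': array([-2.0000e-03, -4.4551e+01,  2.9521e+01,  1.6000e-02, -0.0000e+00,
       -0.0000e+00]), 'tcp_pos': array([0.222, 0.583, 0.208]), 'eef_rot': array([-5.680e-01, -3.089e+00,  3.000e-03]), 'ft_force': array([-0.083,  0.031, -1.069]), 'moment': array([ 0.022, -0.016,  0.036]), 'opening': np.float64(0.997)}
top {'fx': 357.1057538540528, 'fy': 357.1057538540528, 'cx': 261.31451057595484, 'cy': 193.68803429794352, 'pose': array([[-0.0255273 , -0.99559537,  0.09021205,  0.4355398 ],
       [-0.99951603,  0.02702398,  0.0154082 , -0.04607454],
       [-0.01777822, -0.08977506, -0.99580338,  1.20281228],
       [ 0.        ,  0.        ,  0.        ,  1.        ]])}
strip1 [(array([271.4, 190.7]), 0.57), (array([259.5, 185.4]), 0.51), (array([246. , 176.5]), 0.46)]
strip7 [(array([271.4, 190.7]), 0.57), (array([259.5, 185.4]), 0.51), (array([246. , 176.5]), 0.46)]
strip4 [(array([271.4, 190.7]), 0.57), (array([259.5, 185.4]), 0.51), (array([246. , 176.5]), 0.46)]
sole [(array([218.4, 190.6]), 0.73), (array([264.4, 181.4]), 0.65), (array([130. , 167.1]), 0.64)]
strip2 [(array([271.4, 190.7]), 0.57), (array([259.5, 185.4]), 0.51), (array([246. , 176.5]), 0.46)]
strip6 [(array([271.4, 190.7]), 0.57), (array([259.5, 185.4]), 0.51), (array([246. , 176.5]), 0.46)]
scene {'fx': 374.52598513336204, 'fy': 374.52598513336204, 'cx': 258.56736996904965, 'cy': 189.05508672861163, 'pose': array([[-0.07666747,  0.61773064, -0.78264357,  1.60830397],
       [ 0.99696583,  0.03689661, -0.06854037,  0.06029871],
       [-0.01346259, -0.78552371, -0.61868511,  0.90958602],
       [ 0.        ,  0.        ,  0.        ,  1.        ]])}
```

View pics/top0.png

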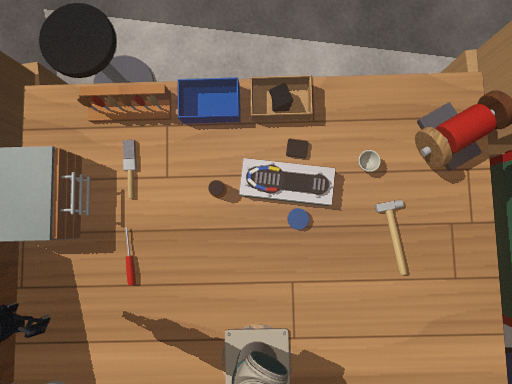

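View pics/scene0.png

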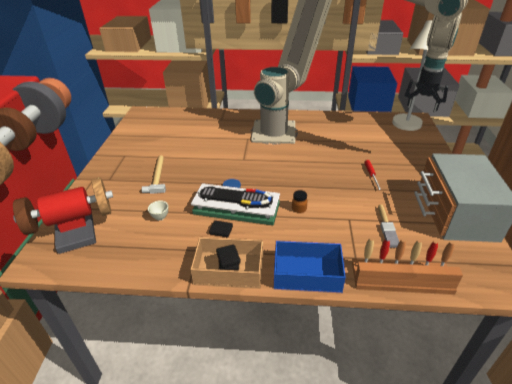

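```bash
cat > h.py <<'E'
from station import *
import cv2,numpy as np
from scipy.spatial.transform import Rotation as R
def px2w(n,uv,z=None,d=None,c=None):
    c=c or get_calibration(n);P=c["pose"]
    uv=np.atleast_2d(uv).astype(float)
    r=np.c_[(uv[:,0]-c["cx"])/c["fx"],(uv[:,1]-c["cy"])/c["fy"],np.ones(len(uv))]@P[:3,:3].T
    t=(z-P[2,3])/r[:,2]
    return P[:3,3]+r*t[:,None]
E
python3 - <<'E'
from h import *
p=cv2.imread("pics/top0.png")[140:230,200:350]
cv2.imwrite("pics/z0.png",cv2.resize(p,None,fx=5,fy=5,interpolation=cv2.INTER_CUBIC))
hsv=cv2.cvtColor(cv2.imread("pics/top0.png"),cv2.COLOR_BGR2HSV)
print(px2w("top",[[249,180],[252,168],[262,190],[277,169],[276,189],[243,160],[335,167],[332,205],[240,198],[217,188]],0.07).round(3))
E
```

```text
[[ 0.583  0.01   0.07 ]
 [ 0.622 -0.001  0.07 ]
 [ 0.55  -0.031  0.07 ]
 [ 0.616 -0.081  0.07 ]
 [ 0.552 -0.076  0.07 ]
 [ 0.649  0.028  0.07 ]
 [ 0.617 -0.266  0.07 ]
 [ 0.496 -0.251  0.07 ]
 [ 0.526  0.04   0.07 ]
 [ 0.56   0.113  0.07 ]]
```

View pics/z0.png

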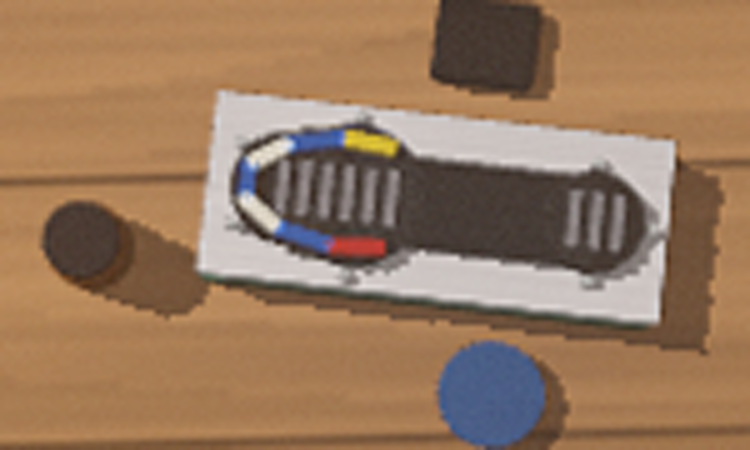

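```bash
python3 - <<'E'
from h import *
s=env.get_state();Rt=R.from_rotvec(s["eef_rot"]).as_matrix();print(Rt.round(3))
c=get_calibration("wrist");P=c["pose"];print("cam in tool",(Rt.T@(P[:3,3]-s["tcp_pos"])).round(3),(Rt.T@P[:3,:3]).round(3),c["fx"],c["cx"])
yaw=np.deg2rad(0)
# sole x heading
a=px2w("top",[[335,167],[332,205],[243,160],[240,198]],0.054);h=(a[2]+a[3]-a[0]-a[1])/2;print("heading",h, np.degrees(np.arctan2(h[1],h[0])))
print("tool x yaw",np.degrees(np.arctan2(Rt[1,0],Rt[0,0])))
print((Rt.T@(np.array([0.53,-0.04,0.26])-s["tcp_pos"])).round(3))
E
```

```text
[[-0.935  0.356 -0.   ]
 [ 0.356  0.935 -0.   ]
 [ 0.    -0.    -1.   ]]
cam in tool [ 0.07   0.    -0.164] [[-0.    -0.961 -0.277]
 [ 1.    -0.     0.   ]
 [-0.    -0.277  0.961]] 320.10700284005657 254.3058074425397
heading [0.03103241 0.29648359 0.        ] 84.02470966118076
tool x yaw 159.15443953936108
[-0.51  -0.474 -0.051]
```

Request:
carry_out:
  commands:
    - {"dr":[0,0,75],"travel":[-0.566,-0.537,-0.012],"fingers":0}
    - {"dr":[0,0,75],"travel":[-0.566,-0.537,-0.012],"fingers":0}
    - {"dr":[0,0,75],"travel":[-0.566,-0.537,-0.012],"fingers":0}
    - {"dr":[0,0,75],"travel":[-0.566,-0.537,-0.012],"fingers":0}
    - {"dr":[0,0,75],"travel":[-0.566,-0.537,-0.012],"fingers":0}
    - {"dr":[0,0,75],"travel":[-0.566,-0.537,-0.012],"fingers":0}
    - {"dr":[0,0,75],"travel":[-0.566,-0.537,-0.012],"fingers":0}
    - {"dr":[0,0,75],"travel":[-0.566,-0.537,-0.012],"fingers":0}
    - {"dr":[0,0,75],"travel":[-0.566,-0.537,-0.012],"fingers":0}
    - {"dr":[0,0,75],"travel":[-0.566,-0.537,-0.012],"fingers":0}
    - {"dr":[0,0,75],"travel":[-0.566,-0.537,-0.012],"fingers":0}
    - {"dr":[0,0,75],"travel":[-0.566,-0.537,-0.012],"fingers":0}

```text
time: 1.6
tcp_pos: [0.4829, 0.0413, 0.2191]
eef_rot: [2.332, 2.105, 0.001]
ft_force: [1.8, 0.8, 0.6]
opening: -0.003
```

Request:
carry_out:
  commands:
    - {"travel":[-0.145,0.09,0],"fingers":0}
    - {"travel":[-0.145,0.09,0],"fingers":0}
    - {"travel":[-0.145,0.09,0],"fingers":0}
    - {"travel":[-0.145,0.09,0],"fingers":0}
    - {"travel":[-0.145,0.09,0],"fingers":0}

```text
schema error: expected keys dr, travel, fingers
```

```bash
python3 - <<'E'
from h import *
s=env.get_state();print({k:np.round(v,4) for k,v in s.items()})
c=get_calibration("wrist")
p,d=grab_frame("wrist");np.savez("w1.npz",p=p,d=d,pose=c["pose"],fx=c["fx"],cx=c["cx"],cy=c["cy"])
cv2.imwrite("pics/w1.png",p[:,:,::-1])
for l in ["strip1","strip7"]:
  print(l,[(np.round(t["uv"],1),round(t["conf"],2)) for t in tip_of("wrist",l)][:7])
E
```

```text
{'time': np.float64(1.6), 'joints': array([-4.8300e-02,  2.0100e-02, -3.0620e-01,  1.2434e+00,  2.0000e-04,
        1.6248e+00]), 'dq': array([-0.9502,  0.2869,  0.3076,  0.0095,  0.0052, -0.943 ]), 'tau': array([  3.7865, -33.0322,  27.7354,   0.3658,  -0.1328,   0.6096]), 'tcp_pos': array([0.4829, 0.0413, 0.2191]), 'eef_rot': array([2.3316e+00, 2.1046e+00, 1.5000e-03]), 'ft_force': array([1.813 , 0.7725, 0.648 ]), 'moment': array([ 0.0275, -0.0265,  0.021 ]), 'opening': np.float64(-0.0031)}
strip1 [(array([386.6, 260.3]), 0.79), (array([343.8, 200.5]), 0.72), (array([327.5, 255.2]), 0.64), (array([368.9, 185.7]), 0.64), (array([392.9, 228. ]), 0.63), (array([334.3, 224.6]), 0.6), (array([383.7, 200.1]), 0.54)]
strip7 [(array([386.6, 260.3]), 0.79), (array([343.8, 200.5]), 0.72), (array([327.5, 255.2]), 0.64), (array([368.9, 185.7]), 0.64), (array([392.9, 228. ]), 0.63), (array([334.3, 224.6]), 0.6), (array([383.7, 200.1]), 0.54)]
```

View pics/w1.png

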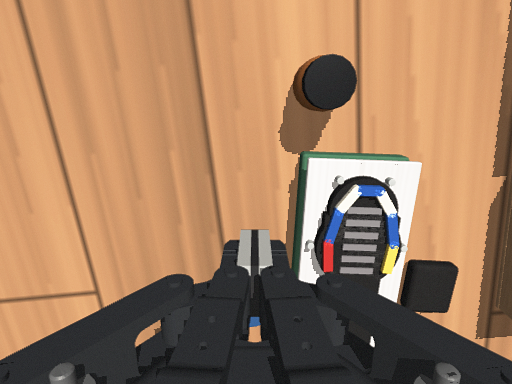

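Request:
carry_out:
  commands:
    - {"dr":[0,0,0],"travel":[-0.145,0.09,0],"fingers":0}
    - {"dr":[0,0,0],"travel":[-0.145,0.09,0],"fingers":0}
    - {"dr":[0,0,0],"travel":[-0.145,0.09,0],"fingers":0}
    - {"dr":[0,0,0],"travel":[-0.145,0.09,0],"fingers":0}
    - {"dr":[0,0,0],"travel":[-0.145,0.09,0],"fingers":0}
    - {"dr":[0,0,0],"travel":[-0.145,0.09,0],"fingers":0}

```text
time: 2.35
tcp_pos: [0.5562, -0.1085, 0.2183]
eef_rot: [-2.329, -2.105, 0.0]
ft_force: [-1.0, -0.6, -0.6]
opening: -0.003
```

```bash
python3 - <<'E'
from h import *
s=env.get_state();print({k:np.round(v,4) for k,v in s.items()})
c=get_calibration("wrist")
p,d=grab_frame("wrist");np.savez("w2.npz",p=p,d=d,pose=c["pose"],fx=c["fx"],cx=c["cx"],cy=c["cy"])
cv2.imwrite("pics/w2.png",p[:,:,::-1])
t=[(t["uv"],t["conf"]) for t in tip_of("wrist","strip1")]
for (u,cf) in t: print(np.round(u,1),round(cf,2),px2w("wrist",u,0.068,c=c).round(4))
t=silhouettes("wrist","strip1")
for k in t: 
  print(np.round(k["uv"],1),round(k["conf"],2),k["pixels"].sum(),px2w("wrist",k["uv"],0.074,c=c).round(4), p[k["pixels"]].mean(0).round(), np.median(d[k["pixels"]]))
E
```

```text
{'time': np.float64(2.35), 'joints': array([-3.0730e-01,  1.7020e-01, -1.4100e-01,  1.2615e+00,  9.0000e-04,
        1.3646e+00]), 'dq': array([ 0.0189, -0.0162, -0.0166, -0.001 , -0.0016, -0.0013]), 'tau': array([-9.09900e-01, -3.81742e+01,  2.99329e+01, -1.25400e-01,
       -4.18000e-02, -3.10000e-03]), 'tcp_pos': array([ 0.5562, -0.1085,  0.2183]), 'eef_rot': array([-2.3293e+00, -2.1050e+00,  3.0000e-04]), 'ft_force': array([-1.0336, -0.6403, -0.5805]), 'moment': array([ 0.0131, -0.0129, -0.0175]), 'opening': np.float64(-0.0026)}
[313.9  89.5] 0.92 [[ 0.6198 -0.0365  0.068 ]]
[303.8  53.3] 0.91 [[ 0.6123 -0.004   0.068 ]]
[247.7 123.2] 0.86 [[ 0.5547 -0.0611  0.068 ]]
[261.4  51.8] 0.85 [[0.5739 0.0011 0.068 ]]
[286.1  38.3] 0.74 [[0.5971 0.0101 0.068 ]]
[312.  124.7] 0.71 [[ 0.6164 -0.0688  0.068 ]]
[252.5  83. ] 0.62 [[ 0.5631 -0.0249  0.068 ]]
[246.1 120.1] 0.95 429 [[ 0.5537 -0.0576  0.074 ]] [205.  57.  55.] 0.30265844
[315.4 124.3] 0.92 415 [[ 0.6186 -0.0682  0.074 ]] [233. 212.  94.] 0.30395842
[308.3  51.8] 0.91 383 [[ 0.6154 -0.0039  0.074 ]] [238. 237. 228.] 0.28681841
[317.4  87.1] 0.8 483 [[ 0.6221 -0.0347  0.074 ]] [ 60. 101. 177.] 0.29454827
[264.3  49.5] 0.79 365 [[0.5765 0.002  0.074 ]] [233. 233. 226.] 0.28546768
[251.4  82.4] 0.55 444 [[ 0.5621 -0.0245  0.074 ]] [ 64. 105. 184.] 0.29288742
[287.5  36.7] 0.55 353 [[0.5978 0.0103 0.074 ]] [ 79. 120. 192.] 0.2828725
```

View pics/w2.png

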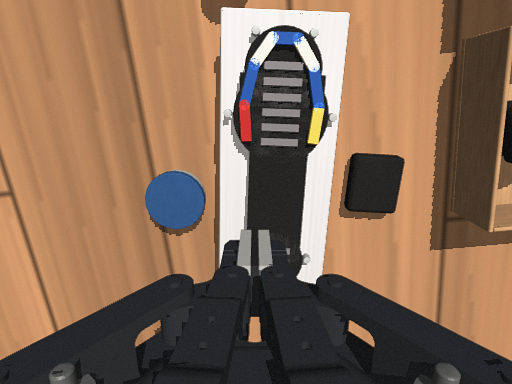

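```bash
cat > fit.py <<'E'
from h import *
from scipy.optimize import least_squares
w=np.load("w2.npz");p,d,P=w["p"],w["d"],w["pose"]
v,u=np.mgrid[:384,:512]
X=np.stack([(u-w["cx"])/w["fx"]*d,(v-w["cy"])/w["fx"]*d,d],-1)@P[:3,:3].T+P[:3,3]
print("tops",[round(np.median(X[a:a+6,b:b+6,2]),4) for a,b in [(165,270),(200,235),(180,370)]]) # sole, plate, block
hsv=cv2.cvtColor(p,cv2.COLOR_RGB2HSV);H,S,V=hsv[...,0],hsv[...,1],hsv[...,2]
roi=(u>225)&(u<340)&(v>20)&(v<160)
m={"r":roi&((H<8)|(H>172))&(S>130),"y":roi&(H>20)&(H<32)&(S>100)&(V>150),"b":roi&(H>98)&(H<118)&(S>90)&(V>90)}
for k in m:
  z=X[m[k]][:,2]; print(k,m[k].sum(),np.percentile(z,[5,25,50,75,95]).round(4))
cent={}
for k in m:
  n,l,st,c=cv2.connectedComponentsWithStats(m[k].astype(np.uint8))
  for i in range(1,n):
    if st[i,4]>120:
      q=X[l==i]; zt=np.percentile(q[:,2],70); t=q[q[:,2]>zt-0.004]
      print(k,st[i,4],np.median(t[:,2]).round(4),((t[:,:2].max(0)+t[:,:2].min(0))/2).round(4),t[:,:2].mean(0).round(4))
E
python3 fit.py
```

```text
tops [np.float64(0.0676), np.float64(0.054), np.float64(0.0221)]
r 477 [0.0678 0.0731 0.0738 0.0743 0.075 ]
y 379 [0.0726 0.0734 0.0739 0.0744 0.0751]
b 1190 [0.0725 0.0733 0.0739 0.0743 0.0751]
r 476 0.0739 [ 0.5552 -0.0576] [ 0.5526 -0.0582]
y 379 0.0739 [ 0.6185 -0.0697] [ 0.6186 -0.0696]
b 305 0.0739 [ 0.5876 -0.0112] [0.598  0.0098]
b 440 0.0739 [ 0.5602 -0.0243] [ 0.5606 -0.0234]
b 439 0.0739 [ 0.5955 -0.0358] [ 0.621  -0.0363]
```

```bash
cat > path.py <<'E'
from h import *
from scipy.interpolate import CubicSpline
C=np.array([[.553,-.0582],[.5606,-.0236],[.5755,.0018],[.598,.0100],[.614,-.004],[.621,-.0363],[.6186,-.0696]])
t=np.r_[0,np.cumsum(np.linalg.norm(np.diff(C,axis=0),axis=1))]
cs=CubicSpline(t,C)
def totool(pos,Rm=None):
    s=env.get_state();Rt=R.from_rotvec(s["eef_rot"]).as_matrix()
    return (np.asarray(pos)-s["tcp_pos"])@Rt
E
python3 - <<'E'
from path import *
print(t.round(4))
s=np.arange(-0.006,t[-1]+.006,.01)
xy=cs(s);print(np.c_[s,xy].round(4)[::2])
w=np.load("w2.npz");p=w["p"].copy();P=w["pose"]
q=(np.c_[xy,np.full(len(xy),.074)]-P[:3,3])@P[:3,:3]
im=cv2.resize(p[:170,200:360],None,fx=5,fy=5)[:,:,::-1].copy()[:600]
for a in q: 
  uv=a[:2]/a[2]*w["fx"]+[w["cx"],w["cy"]]; cv2.circle(im,tuple(int(i) for i in (uv-[200,0]+.5)*5),4,(0,255,0),-1)
cv2.imwrite("pics/path.png",im)
st=env.get_state();print(st["tcp_pos"],totool([*cs(-.005),.088]).round(4))
E
```

```text
[0.     0.0354 0.0649 0.0888 0.1101 0.1431 0.1765]
[[-0.006   0.5514 -0.0635]
 [ 0.014   0.5559 -0.0449]
 [ 0.034   0.5602 -0.025 ]
 [ 0.054   0.5682 -0.0066]
 [ 0.074   0.5836  0.0074]
 [ 0.094   0.6026  0.0082]
 [ 0.114   0.6159 -0.0076]
 [ 0.134   0.6208 -0.0271]
 [ 0.154   0.6204 -0.0473]
 [ 0.174   0.6187 -0.0672]]
[ 0.55615167 -0.10811488  0.21864793] [ 0.0447 -0.0089  0.1307]
```

View pics/path.png

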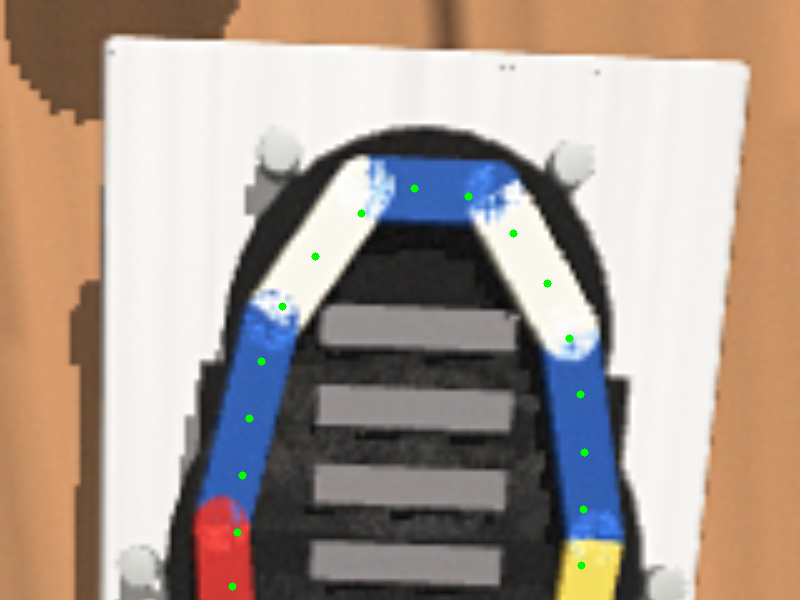

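```bash
cat > path.py <<'E'
from h import *
w=np.load("w2.npz");c=dict(fx=float(w["fx"]),fy=float(w["fx"]),cx=float(w["cx"]),cy=float(w["cy"]),pose=w["pose"])
J=np.array([[0,0],[222,512],[274,318],[375,190],[492,188],[572,343],[595,540],[0,0]])/5+[200,0]-.4
J[0]=[246.5,140.5];J[-1]=[314.5,143.5]
W=px2w("",J,.074,c=c)[:,:2]
L=np.linalg.norm(np.diff(W,axis=0),axis=1)
T=np.r_[0,np.cumsum(L)]
def pt(s): return np.array([np.interp(s,T,W[:,0]),np.interp(s,T,W[:,1])]).T
def totool(pos):
    s=env.get_state();Rt=R.from_rotvec(s["eef_rot"]).as_matrix()
    return (np.asarray(pos)-s["tcp_pos"])@Rt
E
python3 - <<'E'
from path import *
print(W.round(4),(L*1000).round(1),T.round(4))
p=w["p"].copy();P=w["pose"]
s=np.arange(0.012,T[-1]-.01,.008);xy=pt(s)
q=(np.c_[xy,np.full(len(xy),.074)]-P[:3,3])@P[:3,:3]
im=cv2.resize(p[20:155,200:360],None,fx=4.4,fy=4.4)[:,:,::-1].copy()
for a in q: 
  uv=a[:2]/a[2]*w["fx"]+[w["cx"],w["cy"]]; cv2.circle(im,tuple(int(i) for i in (uv-[200,20]+.5)*4.4),3,(0,255,0),-1)
cv2.imwrite("pics/path2.png",im)
print(totool([*pt(.013),.088]).round(4))
E
```

```text
[[ 0.552  -0.0768]
 [ 0.5535 -0.041 ]
 [ 0.5665 -0.0085]
 [ 0.5864  0.0108]
 [ 0.607   0.009 ]
 [ 0.6198 -0.0181]
 [ 0.6223 -0.0531]
 [ 0.6168 -0.0863]] [35.8 35.1 27.7 20.7 30.  35.1 33.6] [0.     0.0358 0.0709 0.0985 0.1192 0.1491 0.1842 0.2178]
[ 0.0437 -0.0079  0.1307]
```

View pics/path2.png

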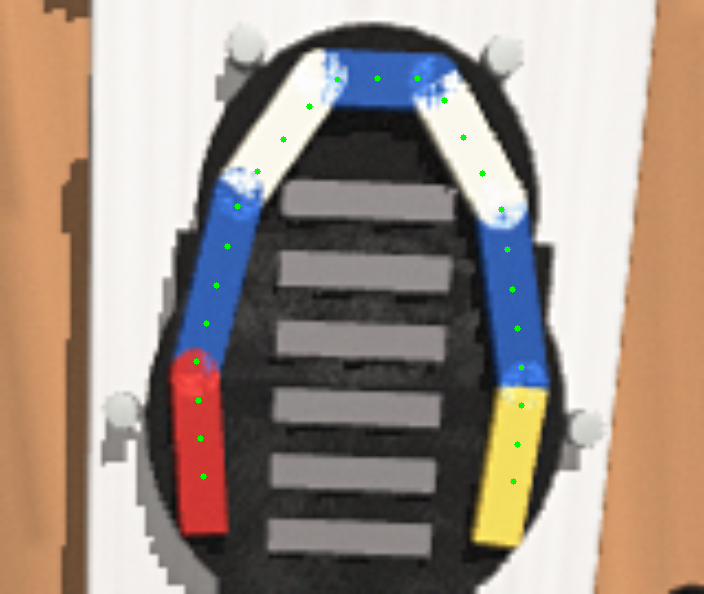

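Request:
carry_out:
  commands:
    - {"dr":[0,0,3.5],"travel":[0.044,-0.008,0.04],"fingers":0}
    - {"dr":[0,0,3.5],"travel":[0.044,-0.008,0.08],"fingers":0}
    - {"dr":[0,0,3.5],"travel":[0.044,-0.008,0.11],"fingers":0}
    - {"dr":[0,0,3.5],"travel":[0.044,-0.008,0.125],"fingers":0}
    - {"dr":[0,0,3.5],"travel":[0.044,-0.008,0.13],"fingers":0}
    - {"dr":[0,0,3.5],"travel":[0.044,-0.008,0.13],"fingers":0}
    - {"dr":[0,0,3.5],"travel":[0.044,-0.008,0.13],"fingers":0}
    - {"dr":[0,0,3.5],"travel":[0.044,-0.008,0.13],"fingers":0}

```text
time: 3.3
tcp_pos: [0.5548, -0.0657, 0.0903]
eef_rot: [2.393, 2.032, 0.003]
ft_force: [0.5, 0.4, -0.3]
opening: 0.003
```

```bash
python3 - <<'E'
from path import *
s=env.get_state();print({k:np.round(s[k],4) for k in ["time","tcp_pos","eef_rot","ft_force","joints"]})
print(pt(.013),totool([*pt(.013),.0735]).round(4))
p,d=grab_frame("wrist");cv2.imwrite("pics/w3.png",p[:,:,::-1])
print(env.get_state()["ft_force"])
E
```

```text
{'time': np.float64(3.3), 'tcp_pos': array([ 0.5548, -0.0657,  0.0903]), 'eef_rot': array([2.393 , 2.0317, 0.0029]), 'ft_force': array([ 0.5295,  0.355 , -0.3078]), 'joints': array([-0.2335,  0.2491, -0.3282,  0.9905,  0.    ,  1.5002])}
[ 0.55251305 -0.06377208] [ 0.0015 -0.0026  0.0168]
[-0.35330485  0.18197935 -0.30450109]
```

View pics/w3.png

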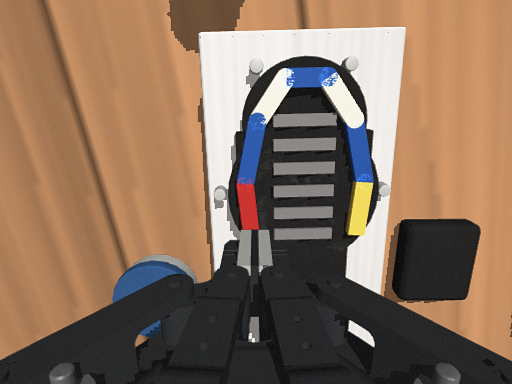

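Request:
carry_out:
  commands:
    - {"dr":[0,0,0],"travel":[0.002,-0.003,0.004],"fingers":0}
    - {"dr":[0,0,0],"travel":[0.002,-0.003,0.008],"fingers":0}
    - {"dr":[0,0,0],"travel":[0.002,-0.003,0.012],"fingers":0}
    - {"dr":[0,0,0],"travel":[0.002,-0.003,0.014],"fingers":0}
    - {"dr":[0,0,0],"travel":[0.002,-0.003,0.016],"fingers":0}
    - {"dr":[0,0,0],"travel":[0.002,-0.003,0.017],"fingers":0}
    - {"dr":[0,0,0],"travel":[0.002,-0.003,0.018],"fingers":0}
    - {"dr":[0,0,0],"travel":[0.002,-0.003,0.018],"fingers":0}

```text
time: 4.15
tcp_pos: [0.5508, -0.063, 0.0705]
eef_rot: [-2.395, -2.033, 0.0]
ft_force: [0.4, -0.1, 1.1]
opening: -0.001
```

```bash
python3 - <<'E'
from path import *
s=env.get_state();print({k:np.round(s[k],4) for k in ["time","tcp_pos","ft_force","joints"]})
E
```

```text
{'time': np.float64(4.15), 'tcp_pos': array([ 0.5508, -0.063 ,  0.0705]), 'ft_force': array([ 0.35  , -0.0717,  1.1264]), 'joints': array([-0.2306,  0.2647, -0.3552,  0.9511,  0.    ,  1.5034])}
```

```bash
cat >> path.py <<'E'
def avg(n=4):
    P=[];F=[]
    for i in range(n):
        p,d=grab_frame("wrist")
        s=env.get_state();P.append(s["tcp_pos"]);F.append(s["ft_force"])
    P=np.array(P);F=np.array(F)
    print("t",s["time"],"pos",P.mean(0).round(4),"sd",P.std(0).round(4),"F",F.mean(0).round(2),"sd",F.std(0).round(2))
    return P.mean(0),F.mean(0),p
E
python3 - <<'E'
from path import *
P,F,p=avg(6);cv2.imwrite("pics/w4.png",p[:,:,::-1])
E
```

```text
t 4.45 pos [ 0.5509 -0.0631  0.0707] sd [0. 0. 0.] F [ 0.03  0.23 -0.33] sd [0.15 0.66 0.45]
```

View pics/w4.png

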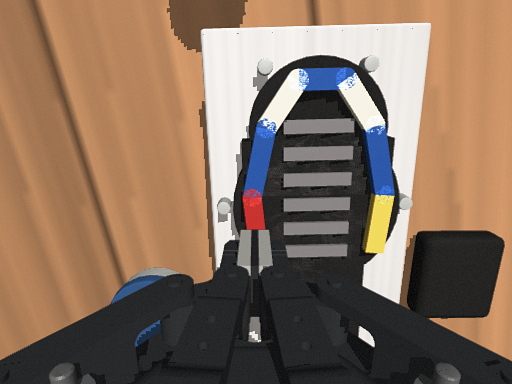

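Request:
carry_out:
  commands:
    - {"dr":[0,0,0],"travel":[0,0.001,0.001],"fingers":0}
    - {"dr":[0,0,0],"travel":[0,0.001,0.002],"fingers":0}
    - {"dr":[0,0,0],"travel":[0,0.001,0.002],"fingers":0}

```text
time: 4.75
tcp_pos: [0.5517, -0.0632, 0.0684]
eef_rot: [-2.395, -2.033, 0.0]
ft_force: [-0.9, 0.1, -0.7]
opening: -0.001
```

```bash
python3 - <<'E'
from path import *
P,F,p=avg(5);cv2.imwrite("pics/w5.png",p[:,:,::-1])
d=grab_frame("wrist")[1];c=get_calibration("wrist");X=lambda u,v:(c["pose"]@np.r_[np.array([(u-c["cx"])/c["fx"],(v-c["cy"])/c["fy"],1])*d[v,u],1])[:3]
for uv in [(254,212),(248,240),(263,240),(215,60),(265,160),(378,220),(248,234)]: print(uv,X(*uv).round(4))
E
```

```text
t 5.0 pos [ 0.5518 -0.0632  0.0686] sd [0.     0.     0.0001] F [-0.27 -0.25  0.05] sd [0.41 0.36 0.43]
(254, 212) [ 0.5539 -0.0506  0.0745]
(248, 240) [ 0.5512 -0.0509  0.1072]
(263, 240) [ 0.5575 -0.0525  0.1061]
(215, 60) [0.5464 0.0283 0.0548]
(265, 160) [ 0.5638 -0.0243  0.0737]
(378, 220) [ 0.6185 -0.0664  0.0731]
(248, 234) [ 0.551  -0.0513  0.1   ]
```

```bash
python3 - <<'E'
from path import *
p,d=grab_frame("wrist");c=get_calibration("wrist")
s=env.get_state();Rt=R.from_rotvec(s["eef_rot"]).as_matrix()
for u in (247,255,265):
  for v in range(218,262,3):
    X=(c["pose"]@np.r_[np.array([(u-c["cx"])/c["fx"],(v-c["cy"])/c["fy"],1])*d[v,u],1])[:3]
    print(u,v,p[v,u],X.round(4),"tool",((X-s["tcp_pos"])@Rt).round(4))
cv2.imwrite("pics/w6.png",cv2.resize(p[170:290,170:340],None,fx=4.5,fy=4.5)[:,:,::-1])
p,d=grab_frame("scene");cv2.imwrite("pics/s6.png",cv2.resize(p[150:240,160:320],None,fx=5,fy=5,interpolation=cv2.INTER_CUBIC)[:,:,::-1])
E
```

```text
247 218 [201  52  48] [ 0.5496 -0.0536  0.0736] tool [ 0.0091 -0.0038 -0.0049]
247 221 [200  50  46] [ 0.5494 -0.0551  0.0741] tool [ 0.0076 -0.0038 -0.0054]
247 224 [201  52  48] [ 0.5491 -0.0566  0.0746] tool [ 0.0061 -0.0038 -0.0059]
247 227 [201  51  47] [ 0.5487 -0.059   0.0729] tool [ 0.0037 -0.0039 -0.0043]
247 230 [147 148 143] [ 0.5505 -0.0512  0.0955] tool [ 0.0116 -0.0033 -0.0268]
247 233 [149 148 142] [ 0.5505 -0.0513  0.0988] tool [ 0.0116 -0.0033 -0.0302]
247 236 [150 148 142] [ 0.5506 -0.0513  0.102 ] tool [ 0.0115 -0.0032 -0.0334]
247 239 [150 149 142] [ 0.5507 -0.0511  0.1056] tool [ 0.0117 -0.0031 -0.037 ]
247 242 [148 147 141] [ 0.5506 -0.0518  0.1072] tool [ 0.0111 -0.0031 -0.0386]
247 245 [148 147 141] [ 0.5508 -0.0511  0.1115] tool [ 0.0117 -0.003  -0.0429]
247 248 [146 145 140] [ 0.551  -0.0508  0.1149] tool [ 0.0121 -0.0029 -0.0463]
247 251 [149 148 143] [ 0.5509 -0.0513  0.1167] tool [ 0.0116 -0.0029 -0.0481]
247 254 [148 147 140] [ 0.5508 -0.052   0.1179] tool [ 0.0109 -0.0029 -0.0492]
247 257 [149 149 142] [ 0.551  -0.0513  0.1217] tool [ 0.0116 -0.0028 -0.
[... 1697 characters left out ...]
50 149 144] [ 0.5585 -0.0522  0.1029] tool [ 0.0119  0.0048 -0.0343]
265 239 [149 149 142] [ 0.5584 -0.0524  0.1056] tool [ 0.0117  0.0047 -0.0369]
265 242 [148 147 142] [ 0.5583 -0.0523  0.1088] tool [ 0.0118  0.0046 -0.0401]
265 245 [148 147 141] [ 0.5582 -0.0522  0.1118] tool [ 0.0119  0.0045 -0.0431]
265 248 [149 148 142] [ 0.5581 -0.0526  0.1139] tool [ 0.0115  0.0044 -0.0452]
265 251 [150 148 143] [ 0.558  -0.0526  0.1165] tool [ 0.0115  0.0043 -0.0478]
265 254 [150 149 143] [ 0.558  -0.052   0.1201] tool [ 0.012   0.0042 -0.0514]
265 257 [151 151 144] [ 0.5578 -0.0529  0.1208] tool [ 0.0111  0.0042 -0.0521]
265 260 [149 149 144] [ 0.5578 -0.0522  0.1244] tool [ 0.0118  0.0041 -0.0557]
```

View pics/w6.png

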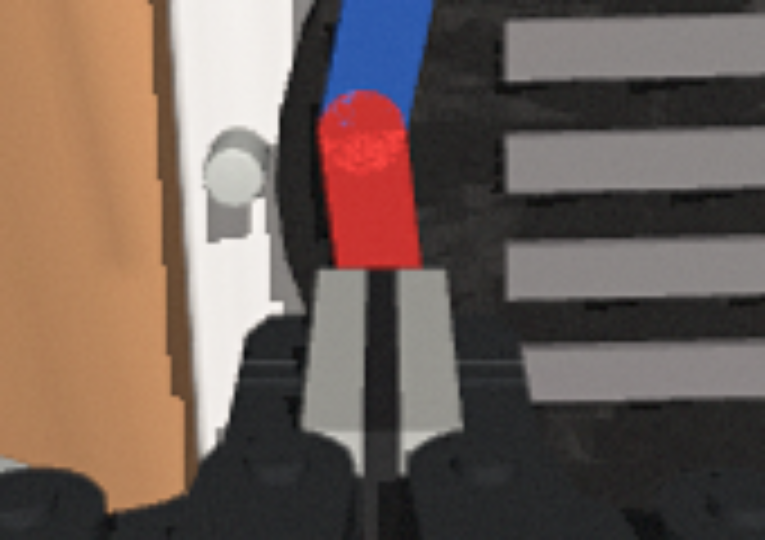

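View pics/s6.png

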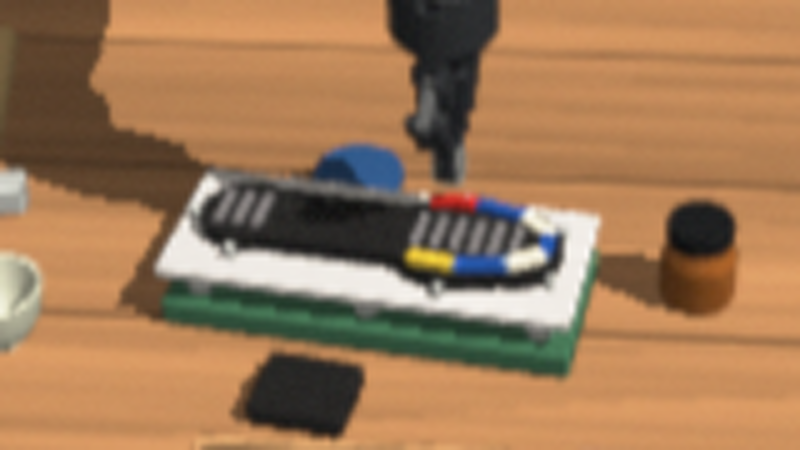

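```bash
python3 - <<'E'
from path import *
s=env.get_state();c=get_calibration("scene");P=c["pose"]
p,d=grab_frame("scene")
for z in (0,-.01,-.02,-.0268,-.04):
  X=s["tcp_pos"]+[0,0,-z]; q=(X-P[:3,3])@P[:3,:3]; print(z,q[0]/q[2]*c["fx"]+c["cx"],q[1]/q[2]*c["fy"]+c["cy"],q[2])
v,u=np.mgrid[:384,:512]
X=np.stack([(u-c["cx"])/c["fx"]*d,(v-c["cy"])/c["fy"]*d,d],-1)@P[:3,:3].T+P[:3,3]
for vv in range(170,196): print(vv,[ (tuple(X[vv,uu].round(3)),p[vv,uu].tolist()) for uu in (248,251)])
E
```

```text
0 250.05040463972958 189.9957892243493 1.3555321106546856
-0.01 249.9739867582314 187.81979283536606 1.349345259550818
-0.02 249.89686488522852 185.62375031395862 1.3431584084469501
-0.0268 249.8440149120297 184.11884925436482 1.33895134969632
-0.04 249.74046989022114 181.1704085342696 1.3307847062392144
170 [((np.float64(0.59), np.float64(-0.063), np.float64(0.184)), [27, 28, 29]), ((np.float64(0.574), np.float64(-0.055), np.float64(0.174)), [31, 30, 33])]
171 [((np.float64(0.584), np.float64(-0.064), np.float64(0.176)), [31, 32, 33]), ((np.float64(0.572), np.float64(-0.055), np.float64(0.167)), [31, 32, 33])]
172 [((np.float64(0.578), np.float64(-0.065), np.float64(0.168)), [45, 45, 45]), ((np.float64(0.573), np.float64(-0.055), np.float64(0.164)), [28, 29, 32])]
173 [((np.float64(0.569), np.float64(-0.066), np.float64(0.157)), [58, 60, 58]), ((np.float64(0.57), np.float64(-0.056), np.float64(0.158)), [31, 31, 34])]
174 [((np.float64(0.604), np.float64(-0.062), np.float64(0.178)), [59, 60, 59]), ((np.float64(0.57), np.float64(-0.056), np.float64(0.154)), [32, 33, 34])]
175 [((np.fl
[... 2602 characters left out ...]
(0.562), np.float64(-0.059), np.float64(0.072)), [116, 33, 30])]
192 [((np.float64(0.558), np.float64(-0.07), np.float64(0.064)), [88, 69, 67]), ((np.float64(0.559), np.float64(-0.059), np.float64(0.065)), [73, 37, 33])]
193 [((np.float64(0.565), np.float64(-0.069), np.float64(0.065)), [110, 106, 103]), ((np.float64(0.565), np.float64(-0.059), np.float64(0.065)), [66, 60, 59])]
194 [((np.float64(0.57), np.float64(-0.069), np.float64(0.064)), [131, 125, 124]), ((np.float64(0.57), np.float64(-0.058), np.float64(0.065)), [94, 89, 87])]
195 [((np.float64(0.576), np.float64(-0.068), np.float64(0.065)), [132, 127, 125]), ((np.float64(0.58), np.float64(-0.057), np.float64(0.069)), [120, 115, 114])]
```

Request:
carry_out:
  commands:
    - {"dr":[0,0,0],"travel":[0,0.001,0.004],"fingers":0}
    - {"dr":[0,0,0],"travel":[0,0.001,0.008],"fingers":0}
    - {"dr":[0,0,0],"travel":[0,0.001,0.011],"fingers":0}
    - {"dr":[0,0,0],"travel":[0,0.001,0.013],"fingers":0}
    - {"dr":[0,0,0],"travel":[0,0.001,0.013],"fingers":0}

```text
time: 5.7
tcp_pos: [0.5523, -0.0632, 0.0551]
eef_rot: [-2.394, -2.032, 0.001]
ft_force: [0.4, -0.2, 0.8]
opening: 0.002
```

```bash
cat >> path.py <<'E'
def look(name):
    P,F,_=avg(4)
    p,d=grab_frame("wrist");c=get_calibration("wrist")
    v,u=np.mgrid[:384,:512]
    X=np.stack([(u-c["cx"])/c["fx"]*d,(v-c["cy"])/c["fy"]*d,d],-1)@c["pose"][:3,:3].T+c["pose"][:3,3]
    hsv=cv2.cvtColor(p,cv2.COLOR_RGB2HSV);H,S,V=hsv[...,0],hsv[...,1],hsv[...,2]
    # strip/plate z
    near=(abs(X[...,0]-.588)<.07)&(abs(X[...,1]+.03)<.07)&(X[...,2]>.03)
    for n,m in {"red":((H<8)|(H>172))&(S>130),"yel":(H>20)&(H<32)&(S>100)&(V>150),"blue":(H>98)&(H<118)&(S>90)&(V>90)}.items():
        q=X[near&m]
        if len(q)>60:
            t=np.percentile(q[:,2],60);print(n,len(q),"ztop",t.round(4),"xy",q[q[:,2]>t-.004][:,:2].mean(0).round(4))
    m=near&(S<40)&(V>190)&(X[...,2]<.06)
    print("plate z",np.median(X[m][:,2]).round(4),m.sum())
    col=[ (X[v_,255,2],v_) for v_ in range(200,300) if X[v_,255,2]>.076]
    print("finger lowest",min(col)[0].round(4) if col else None)
    cv2.imwrite(f"pics/{name}.png",p[:,:,::-1])
E
python3 -c "
from path import *
look('w7')"
```

```text
t 5.9 pos [ 0.5528 -0.0634  0.0556] sd [0.0002 0.     0.0002] F [ 0.41 -0.2  -0.23] sd [0.24 0.55 0.44]
red 532 ztop 0.074 xy [ 0.5528 -0.0483]
yel 1131 ztop 0.0741 xy [ 0.6177 -0.0701]
blue 4797 ztop 0.0741 xy [ 0.5938 -0.0184]
plate z 0.0539 21416
finger lowest 0.083
```

Request:
carry_out:
  commands:
    - {"dr":[0,0,0],"travel":[0,0,0.001],"fingers":0}
    - {"dr":[0,0,0],"travel":[0,0,0.003],"fingers":0}
    - {"dr":[0,0,0],"travel":[0,0,0.004],"fingers":0}
    - {"dr":[0,0,0],"travel":[0,0,0.004],"fingers":0}
    - {"dr":[0,0,0],"travel":[0,0,0.004],"fingers":0}

```text
time: 6.45
tcp_pos: [0.5529, -0.0634, 0.0518]
eef_rot: [2.395, 2.033, 0.0]
ft_force: [-1.3, 0.9, 1.2]
opening: -0.0
```

```bash
python3 -c "
from path import *
look('w8')"
```

```text
t 6.65 pos [ 0.5529 -0.0634  0.0518] sd [0. 0. 0.] F [-0.67  0.15  2.15] sd [0.35 0.58 0.28]
red 553 ztop 0.0735 xy [ 0.5529 -0.0469]
yel 1179 ztop 0.0737 xy [ 0.6179 -0.0703]
blue 4816 ztop 0.0736 xy [ 0.5928 -0.018 ]
plate z 0.0535 22256
finger lowest 0.0783
```

View pics/w8.png

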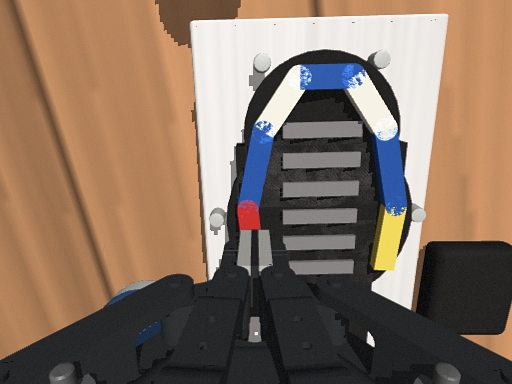

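```bash
cat >> path.py <<'E'
def rows(s0,s1,n,z):
    st=env.get_state();Rt=R.from_rotvec(st["eef_rot"]).as_matrix()
    for s in np.linspace(s0,s1,n):
        print(((np.r_[pt(s),z]-st["tcp_pos"])@Rt).round(4).tolist())
E
python3 -c "
from path import *
rows(.017,.061,11,.0503)"
```

```text
[0.0035, -0.0008, 0.0015]
[0.0079, -0.0013, 0.0015]
[0.0122, -0.0018, 0.0015]
[0.0166, -0.0024, 0.0015]
[0.021, -0.0029, 0.0015]
[0.0253, -0.0023, 0.0015]
[0.0296, -0.0014, 0.0015]
[0.0339, -0.0004, 0.0015]
[0.0382, 0.0005, 0.0015]
[0.0425, 0.0015, 0.0015]
[0.0468, 0.0024, 0.0015]
```

Request:
carry_out:
  commands:
    - {"dr":[0,0,0],"travel":[0,0,0.0018],"fingers":0}
    - {"dr":[0,0,0],"travel":[0.0035,-0.0005,0.0018],"fingers":0}
    - {"dr":[0,0,0],"travel":[0.008,-0.001,0.0018],"fingers":0}
    - {"dr":[0,0,0],"travel":[0.012,-0.002,0.0018],"fingers":0}
    - {"dr":[0,0,0],"travel":[0.0165,-0.0025,0.0018],"fingers":0}
    - {"dr":[0,0,0],"travel":[0.021,-0.003,0.0018],"fingers":0}
    - {"dr":[0,0,0],"travel":[0.0255,-0.0025,0.0018],"fingers":0}
    - {"dr":[0,0,0],"travel":[0.0295,-0.0015,0.0018],"fingers":0}
    - {"dr":[0,0,0],"travel":[0.034,-0.0005,0.0018],"fingers":0}
    - {"dr":[0,0,0],"travel":[0.038,0.0005,0.0018],"fingers":0}

```text
time: 7.7
tcp_pos: [0.5592, -0.0255, 0.0497]
eef_rot: [-2.394, -2.033, 0.001]
ft_force: [-2.0, -3.1, 2.7]
opening: 0.002
```

```bash
python3 -c "
from path import *
look('w9')
rows(.057,.112,12,.0503)"
```

```text
t 7.9 pos [ 0.5595 -0.025   0.0497] sd [0. 0. 0.] F [-0.84  0.1   3.51] sd [0.47 0.81 0.29]
red 244 ztop 0.0717 xy [ 0.5529 -0.0663]
yel 289 ztop 0.0717 xy [ 0.6206 -0.0587]
blue 2941 ztop 0.0716 xy [ 0.6031 -0.0139]
plate z 0.0515 17805
finger lowest 0.0768
[0.0039, 0.0013, -0.0005]
[0.0088, 0.0023, -0.0005]
[0.0137, 0.0034, -0.0005]
[0.0184, 0.0049, -0.0005]
[0.0224, 0.0079, -0.0005]
[0.0264, 0.0109, -0.0005]
[0.0304, 0.0139, -0.0005]
[0.0344, 0.0169, -0.0005]
[0.0384, 0.0199, -0.0005]
[0.0399, 0.0243, -0.0005]
[0.0403, 0.0292, -0.0005]
[0.0407, 0.0342, -0.0005]
```

View pics/w9.png

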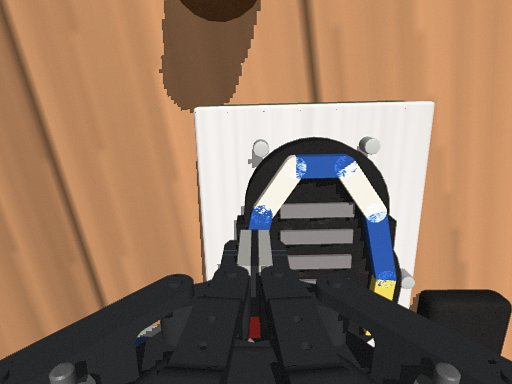

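Request:
carry_out:
  commands:
    - {"dr":[0,0,0],"travel":[0.004,0.0013,0],"fingers":0}
    - {"dr":[0,0,0],"travel":[0.009,0.0023,0],"fingers":0}
    - {"dr":[0,0,0],"travel":[0.0137,0.0034,0],"fingers":0}
    - {"dr":[0,0,0],"travel":[0.0184,0.005,0],"fingers":0}
    - {"dr":[0,0,0],"travel":[0.0224,0.008,0],"fingers":0}
    - {"dr":[0,0,0],"travel":[0.0264,0.011,0],"fingers":0}
    - {"dr":[0,0,0],"travel":[0.0304,0.014,0],"fingers":0}
    - {"dr":[0,0,0],"travel":[0.0344,0.017,0],"fingers":0}
    - {"dr":[0,0,0],"travel":[0.0384,0.02,0],"fingers":0}
    - {"dr":[0,0,0],"travel":[0.04,0.0245,0],"fingers":0}
    - {"dr":[0,0,0],"travel":[0.0405,0.0292,0],"fingers":0}

```text
time: 9.05
tcp_pos: [0.5948, 0.0101, 0.0496]
eef_rot: [-2.393, -2.033, -0.0]
ft_force: [-2.9, -0.2, 3.7]
opening: 0.0
```

```bash
python3 -c "
from path import *
look('w10')
rows(.112,.167,12,.0498)"
```

```text
t 9.25 pos [0.596  0.0099 0.05  ] sd [0.     0.     0.0001] F [-0.59  1.6   2.82] sd [0.91 0.76 0.38]
blue 180 ztop 0.0712 xy [0.6026 0.0119]
plate z 0.0518 12790
finger lowest 0.0765
[0.0004, 0.0039, 0.0004]
[0.0008, 0.0089, 0.0004]
[-0.0014, 0.0126, 0.0004]
[-0.0055, 0.0155, 0.0004]
[-0.0097, 0.0183, 0.0004]
[-0.0138, 0.0211, 0.0004]
[-0.0179, 0.024, 0.0004]
[-0.022, 0.0268, 0.0004]
[-0.0266, 0.0287, 0.0004]
[-0.0314, 0.0299, 0.0004]
[-0.0363, 0.031, 0.0004]
[-0.0411, 0.0322, 0.0004]
```

View pics/w10.png

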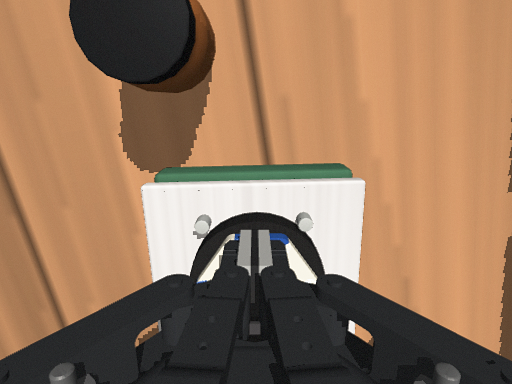

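Request:
carry_out:
  commands:
    - {"dr":[0,0,0],"travel":[0.0005,0.004,0.0003],"fingers":0}
    - {"dr":[0,0,0],"travel":[0.0008,0.0088,0.0003],"fingers":0}
    - {"dr":[0,0,0],"travel":[-0.0014,0.0126,0.0003],"fingers":0}
    - {"dr":[0,0,0],"travel":[-0.0055,0.0155,0.0003],"fingers":0}
    - {"dr":[0,0,0],"travel":[-0.0097,0.0183,0.0003],"fingers":0}
    - {"dr":[0,0,0],"travel":[-0.0138,0.0211,0.0003],"fingers":0}
    - {"dr":[0,0,0],"travel":[-0.018,0.024,0.0003],"fingers":0}
    - {"dr":[0,0,0],"travel":[-0.022,0.0268,0.0003],"fingers":0}
    - {"dr":[0,0,0],"travel":[-0.0266,0.0287,0.0003],"fingers":0}
    - {"dr":[0,0,0],"travel":[-0.0314,0.03,0.0003],"fingers":0}
    - {"dr":[0,0,0],"travel":[-0.0363,0.031,0.0003],"fingers":0}

```text
time: 10.4
tcp_pos: [0.6201, -0.032, 0.0497]
eef_rot: [2.395, 2.033, 0.001]
ft_force: [1.0, 2.8, 2.4]
opening: -0.001
```

```bash
python3 -c "
from path import *
look('w11')
rows(.167,.202,8,.0497)"
```

```text
t 10.6 pos [ 0.6201 -0.0328  0.0498] sd [0. 0. 0.] F [0.36 0.58 3.85] sd [0.8  1.13 0.97]
red 444 ztop 0.0715 xy [ 0.5547 -0.0548]
blue 2580 ztop 0.0715 xy [ 0.5821 -0.0092]
plate z 0.0514 17851
finger lowest 0.0767
[-0.003, 0.0015, 0.0001]
[-0.0078, 0.0026, 0.0001]
[-0.0127, 0.0038, 0.0002]
[-0.0176, 0.005, 0.0002]
[-0.0225, 0.0055, 0.0002]
[-0.0275, 0.0055, 0.0002]
[-0.0325, 0.0055, 0.0002]
[-0.0375, 0.0055, 0.0002]
```

View pics/w11.png

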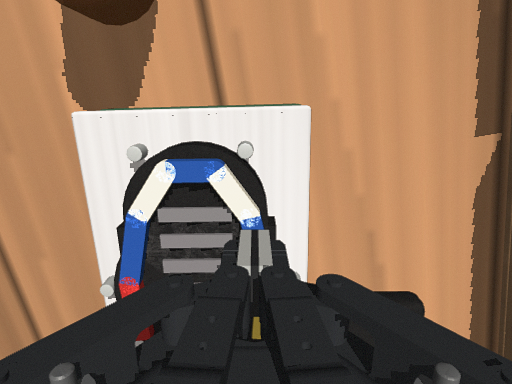

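Request:
carry_out:
  commands:
    - {"dr":[0,0,0],"travel":[-0.003,0.001,0.0002],"fingers":0}
    - {"dr":[0,0,0],"travel":[-0.008,0.002,0.0002],"fingers":0}
    - {"dr":[0,0,0],"travel":[-0.0127,0.0035,0.0002],"fingers":0}
    - {"dr":[0,0,0],"travel":[-0.0176,0.0045,0.0002],"fingers":0}
    - {"dr":[0,0,0],"travel":[-0.0225,0.005,0.0002],"fingers":0}
    - {"dr":[0,0,0],"travel":[-0.0275,0.005,0.0002],"fingers":0}
    - {"dr":[0,0,0],"travel":[-0.032,0.005,0.0002],"fingers":0}
    - {"dr":[0,0,0],"travel":[-0.0365,0.005,0.0002],"fingers":0}
    - {"dr":[0,0,0],"travel":[-0.0375,0.005,0.0002],"fingers":0}
    - {"dr":[0,0,0],"travel":[-0.0375,0.005,0.0002],"fingers":0}

```text
time: 11.65
tcp_pos: [0.6185, -0.07, 0.0494]
eef_rot: [2.395, 2.032, -0.001]
ft_force: [0.3, 1.6, 4.0]
opening: 0.008
```

```bash
python3 -c "
from path import *
look('w12')
p,d=grab_frame('scene');cv2.imwrite('pics/s12.png',cv2.resize(p[150:240,160:320],None,fx=5,fy=5,interpolation=cv2.INTER_CUBIC)[:,:,::-1])
print(pt(.2))"
```

```text
t 11.85 pos [ 0.6185 -0.07    0.0494] sd [0. 0. 0.] F [0.44 0.12 3.5 ] sd [0.37 1.06 0.49]
red 1704 ztop 0.071 xy [ 0.554  -0.0585]
yel 240 ztop 0.0712 xy [ 0.6216 -0.0574]
blue 4346 ztop 0.0712 xy [ 0.5939 -0.0186]
plate z 0.051 22807
finger lowest 0.0787
[ 0.61973159 -0.06868834]
```

View pics/w12.png

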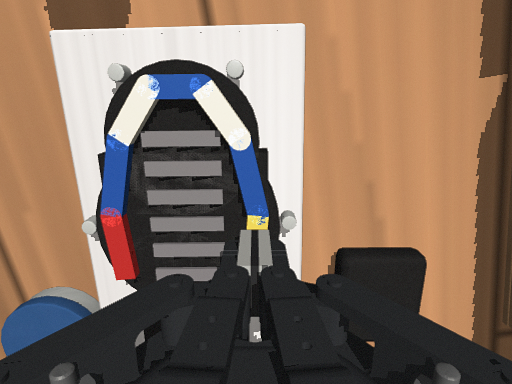

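View pics/s12.png

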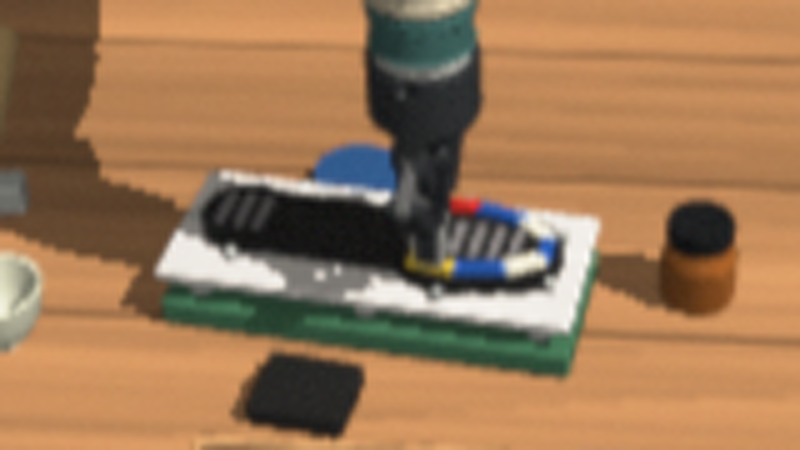

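Fingers are on the middle of the yellow piece (wrist pixel about (255, 230)). The plate is about 3 mm down under about 3.5 N, the sole is between its pins, and the bystanders look untouched.

```bash
python3 -c "
from station import *
print(hand_in())"
```

```text
the job is handed in; nothing more can be done
None
```

I traced the strip with closed fingers in one continuous contact, from the red piece round the toe to the yellow piece. I handed in at about 12 s with the fingertips still pressing lightly on the middle of yellow; no verdict came back.

**Last checks**
- **Push:** about 3.5 N on yellow. At each stop during the trace the force averaged 2.8 to 3.9 N.
- **Spring plate:** about 3 mm down at the end (depth camera, 0.054 to 0.051 m), against the 12 mm stop. Every stop showed 2 to 3 mm.
- **Sole and bench:** the sole lies between its pins. The heel block, jar and tin appear where they were; I did not look again at the hammer, brush and screwdriver.

**What disagreed:** the real fingertips sat about 22 mm behind the reported TCP. At the height where contact was expected there was no force, and the cameras showed a gap above the strip. I therefore found contact by force and depth, and traced with a reported TCP height of about 0.050 m.

I did not read force or depth while the fingers were moving between stops, so those stretches rest on the readings at either end.

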